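Park the sample tamper in its slotted dock

ROBOT

A 6-joint arm with a two-finger parallel gripper is mounted at the origin on a cart in front of the work surface, level with it; the furniture and walls round the work are solid. World frame = base frame: x ahead of the robot, y to its left, z up, the work surface at z = 0. Lengths are in m, angles in rad, forces in N, time in s.
With the tool pointing down it reaches from about 0.4 to 0.825 m from the base axis. Payload 7 kg.
Tool frame: the origin (TCP) lies midway between the tips of the shut fingers; the grasp point (between the pads) lies hold_point_z behind it (hold_point_z is the distance from the TCP to the grasp point, in m); z points along the fingers, y is the line along which they close (so a half turn about z gives the same grasp; the last joint's range is limited). The gripper opens to 88 mm and grips with 3 to 60 N. Pads are 19 mm wide; open, the fingers measure 130 mm over their backs; the gripper's body (78 mm by 193 mm) begins 47 mm behind the grasp point.
Start: joints at [-0.892, 0.359, 0.012, 0, -1.224, -0.288], TCP at [0.257, -0.624, 0.227] pointing down, gripper open.
Joint ranges: [-3.07, 3.07], [-1.43, 2.12], [-1.02, 1.25], [-3.03, 1.67], [-3.05, -0], [-3.03, 3.03]. Speed limits (rad/s): [2.39, 2.39, 3.01, 3.14, 3.14, 3.14].

INTERFACE

Orientations are given as [roll, pitch, yaw] about the fixed x, y, z axes, in that order (R = Rz(yaw) Ry(pitch) Rx(roll)).
In Python, from station import * gives the robot as it stands.
- The arm moves only by the tool apply_moves, never from a script. Its argument "steps" is a list of rows, each an object with "translation": the shift along the world's x, y, z scaled (see below), a list of three; "rotation": the turn, a rotation vector about the world's x, y, z scaled (see below), a list of three. A call has exactly 10 rows; each row is the pose to reach, as a shift and turn from the pose commanded when the call began; what a row does not reach only later rows make up. The controller multiplies each number of a shift by 250 mm and each number of a turn by 30 degrees. A row lasts 1/12 s, in which the tool goes at most 41.7 mm and 7.16 degrees, less where a joint would pass 70% of its speed; a pose out of reach is approached as far as the arm can. A call with a number of a shift or a turn outside -1 to 1 is refused whole. A call with a gripper value outside its range is refused whole. "jaw" is the closure, from -1 (fully open) to 1 (shut), so that 0 is half open, set as the call begins (left out, the last holds). The fingers move at their own pace and stop on an object; "newtons" is the grip in N (left out, the last holds). Time passes only in rows, so rows that repeat a pose let the fingers close, or fill a call up. It gives the time, the measured TCP pose, the force, the opening and the grip force at its end, in the units of the state.
- get_state(): the state, without advancing time (a new reading comes with each control period).
- grab_frame(name): name is "scene" or "top" or "wrist"; returns the picture (420x560x3 uint8, blue, green, red); there is no depth.
- camera_model(name): a dict with "fx", "fy", "cx", "cy" (pixels), "k1" (the pictures are not rectified: a ray, as slopes to the right and down, at radius r is drawn at 1 + k1 r^2 times it, then the intrinsics apply), "xyz" and "rotation" of the camera in the world. Camera axes: x right, y down, z forward; pixel columns grow to the right and rows downward; lengths in m; the calibration is good to about 2 mm. A picture is of the moment at which its call begins: read the wrist's pose just before it. camera_model takes no time and is no camera call; for the wrist camera it gives the pose at the moment of the call.
- job_done(): hands the job in; it is judged then, once.
The state is a dict: "t": time; "q": joint angles; "qd": joint speeds; "joint_efforts": joint torques, N m; "eef_pos": TCP position; "ee_rot": TCP orientation; "force": force on the tool from outside, world axes, zero at the start; "moment": the same for the moment, N m; "width": finger opening in m; "gripper_force": force on a finger pad.
Only numpy, scipy, OpenCV 4.12 (cv2) and the standard library are available. Lean on these libraries where they do the work, as an engineer would, in place of code of your own. Each camera call takes 0.05 s, during which the arm holds its last target. There are 200 camera calls.

TASK

Put the sample tamper away in its dock: slide it in through the open front so that its foot goes under the plate and its stem along the slot, all the way back to the stop, and leave it standing there. Leave the two vials on either side of the way in standing where they are.

Things in the scene. Friction and masses are not known exactly. Their poses are not given: they have to be found in the camera images.
- tamper: Upright hand tamper, 120 mm tall, about 0.25 kg: flat round steel foot 50 mm wide and 12 mm thick, steel stem 14 mm wide up to 56 mm height, black round grip 26 mm wide from 56 to 120 mm. Stands loose on the table. Origin: centre of the foot's underside; z up along the stem. A clear measuring cylinder of like height stands elsewhere and is not it.
- dock: Fixed dock: dark steel plate 33 mm high, 102 mm wide, underside 28 mm up, on grey side walls (90 mm apart) and a rear wall. A 36 mm slot runs along x from the open front (rounded tine tips end at x = -46 mm) to x = +14 mm. Origin: on the table, on the slot's middle line, where the tamper's foot is centred when it touches the rear wall (its face at x = +25.5 mm). x points inward to the stop, z up.
- vial_left: Glass sample vial with black cap, 28 mm in diameter, 60 mm tall, standing loose in front of the dock on the +y side of the way in (centre about 85 mm in front of the dock's origin, about 78 mm to the side). Origin: centre of its underside; z up.
- vial_right: Glass sample vial with white cap, 28 mm in diameter, 60 mm tall, standing loose in front of the dock on the -y side of the way in, placed like the other. Origin: centre of its underside; z up.

How it is judged:
At the end, for the whole second after the job is handed in: The tamper stands upright (within 7 degrees) and at rest on the table in the dock, its foot under the plate and within 15 mm of the rear stop, its stem in the slot (within 18 mm of the middle line) (x of tamper in the frame of dock between -0.015 and 0.008 m and y of tamper in the frame of dock between -0.018 and 0.018 m and z of tamper in the frame of dock below 0.005 m and angle between tamper's own z axis and vertical below 0.12 rad and linear speed of tamper below 0.02 m/s); the robot touches nothing.
It fails at once if The left vial is knocked over or moved by more than 30 mm (angle between vial_left's own z axis and vertical above 0.4 rad or distance of vial_left from where it was at the start of the episode above 0.03 m).
It fails at once if The right vial is knocked over or moved by more than 30 mm (angle between vial_right's own z axis and vertical above 0.4 rad or distance of vial_right from where it was at the start of the episode above 0.03 m).
It also fails if it takes over 32 s, if anything falls off the work surface, if the arm or the gripper's body presses on something with over 40 N, if the wrist force passes 120 N, or if a joint passes its speed limit or range.

## Working session

There is one attempt and no reset: what is moved stays moved. The work goes in short steps, Python scripts to look and compute and a tool call to move; the robot and the scene stay as the last step left them, time stands still between calls to the robot, and variables do not carry over. Pictures are saved under pics/ and viewed, at most 10 in all, crops included, and the job is handed in when it is done.

Besides the shell and the picture viewer there is one more tool, called after ">>>" by a JSON object that holds its "name" and its "arguments", one argument or row to a line. apply_moves: Moves the arm, as the interface text tells. Shifts and turns lie within -1 to 1; 1 stands for 250 mm of shift or 30 degrees of turn. Its arguments: {"type":"object","properties":{"steps":{"type":"array"},"jaw":{"type":"number"},"newtons":{"type":"number"}},"required":["steps"]}

```bash
mkdir -p pics; python3 - <<'E'
from station import *
import cv2,numpy as np
for n in("scene","top"):
    cv2.imwrite(f"pics/{n}0.png",grab_frame(n)); print({k:np.round(v,4).tolist() for k,v in camera_model(n).items()})
s=get_state();print(s)
try: print(hold_point_z)
except Exception as e: print(e)
E
```

```text
{'fx': 525.445, 'fy': 525.445, 'cx': 278.1145, 'cy': 208.9318, 'k1': -0.0958, 'xyz': [0.0156, 0.6645, 0.7359], 'rotation': [-2.3663, 0.0047, -2.3195]}
{'fx': 529.854, 'fy': 529.854, 'cx': 280.9587, 'cy': 210.0787, 'k1': 0.0142, 'xyz': [0.4173, 0.1809, 0.8667], 'rotation': [-2.9921, 0.0127, -1.5701]}
{'t': 0.1, 'q': array([-8.91898218e-01,  3.59326666e-01,  1.11455792e-02, -3.08734155e-04,
       -1.22411199e+00, -2.88121388e-01]), 'qd': array([-0.00107739, -0.00092667,  0.00322526,  0.00129994, -0.0017461 ,
       -0.00062493]), 'joint_efforts': array([-1.43230507e-03, -5.84162557e+01,  2.93747842e+01,  7.01533914e+00,
        1.01850060e-02, -6.09446693e-05]), 'eef_pos': array([ 0.25692831, -0.62370792,  0.22570684]), 'ee_rot': array([ 3.14007513e+00, -1.47061226e-04, -2.75092094e+00]), 'force': array([ 1.31362212, -0.63140507,  0.54782608]), 'moment': array([-0.0692084 ,  0.03673742,  0.0359309 ]), 'gripper_force': 0.0, 'width': 0.08756814712262324}
0.0188
```

View pics/scene0.png

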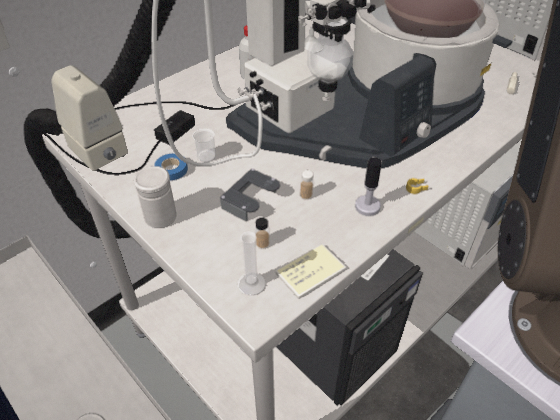

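View pics/top0.png

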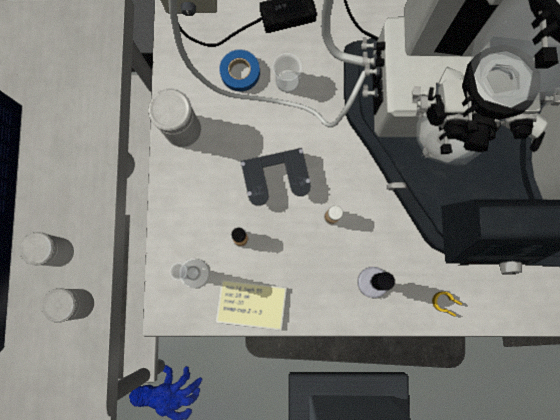

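The scene view shows the dock at about (250,192), the black-cap vial (262,232), the white-cap vial (307,184) and the tamper (370,190). In the top view, the dock is at (276,176) with its opening facing the robot, the black cap is at (239,236), the white cap at (333,214), and the tamper foot at (376,282) with its grip top at (382,281).

```bash
cat > h.py <<'E'
from station import *
import cv2,numpy as np
from scipy.spatial.transform import Rotation as R
def ray(px,cm):
    px=np.atleast_2d(px).astype(float); K=np.array([[cm['fx'],0,cm['cx']],[0,cm['fy'],cm['cy']],[0,0,1]])
    u=cv2.undistortPoints(px[:,None],K,np.array([cm['k1'],0,0,0.]))[:,0]
    rot=np.asarray(cm['rotation']); M=rot if rot.shape==(3,3) else R.from_euler('xyz',rot).as_matrix()
    return np.asarray(cm['xyz']),np.c_[u,np.ones(len(u))]@M.T
def plane(px,cm,z):
    o,d=ray(px,cm); return (o+d*((z-o[2])/d[:,2])[:,None])[:,:2]
def blob(mask,box):
    x0,y0,x1,y1=box; m=np.zeros_like(mask); m[y0:y1,x0:x1]=mask[y0:y1,x0:x1]
    c=max(cv2.findContours(m,cv2.RETR_EXTERNAL,cv2.CHAIN_APPROX_NONE)[0],key=cv2.contourArea)
    return c[:,0]
E
python3 - <<'E'
from h import *
im=cv2.imread("pics/top0.png"); cm=camera_model("top"); hsv=cv2.cvtColor(im,cv2.COLOR_BGR2HSV); V=hsv[...,2];S=hsv[...,1]
vis=im.copy()
def rep(n,mask,box,z,rect=False):
    c=blob((mask*255).astype(np.uint8),box); cv2.drawContours(vis,[c[:,None]],-1,(0,0,255),1)
    p=plane(c,cm,z).astype(np.float32)
    if rect: r=cv2.minAreaRect(p*1000);print(n,r,np.round(cv2.boxPoints(r)).tolist())
    else:
        (x,y),r=cv2.minEnclosingCircle(p*1000);print(n,round(x,1),round(y,1),'r',round(r,1),'mean px',c.mean(0))
rep('dock',V<85,(235,140,318,212),.033,True)
rep('vl',V<60,(225,222,252,250),.06)
rep('vr',(V>190)&(S<60),(324,204,344,222),.06)
rep('grip',V<60,(365,265,400,298),.12)
for p in [(220,130,420,310)]: pass
cv2.imwrite("pics/z.png",cv2.resize(vis[130:310,215:415],None,fx=3.3,fy=3.3,interpolation=cv2.INTER_CUBIC))
for px,z in [((376,282),.012),((382,281),.12)]: print(px,plane([px],cm,z)*1000)
E
```

```text
dock ((597.1039428710938, 199.20773315429688), (77.14449310302734, 100.53975677490234), 12.252681732177734) [[549.0, 240.0], [570.0, 142.0], [645.0, 158.0], [624.0, 257.0]]
vl 500.9 256.5 r 10.9 mean px [238.47368421 234.52631579]
vr 537.3 108.2 r 11.3 mean px [335.1025641  211.46153846]
grip 429.5 49.0 r 16.1 mean px [382.6440678  280.83050847]
(376, 282) [[429.90523911  40.29455841]]
(382, 281) [[429.69712252  49.69938919]]
```

View pics/z.png

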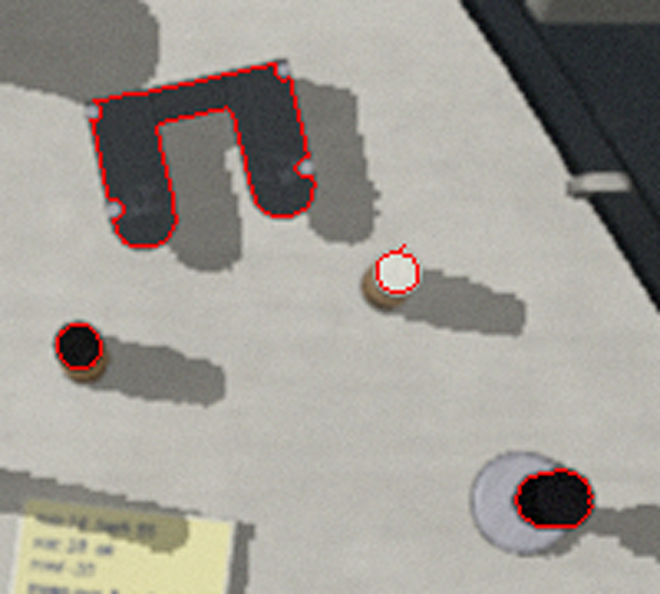

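The contours fit well. In the world frame (mm) this puts:
- **Dock origin:** about (604, 201), with its inward axis at +12.4°
- **Vials:** (501, 256) and (537, 108), which agree with the nominal offsets
- **Tamper:** about (430, 45)

A tall control box stands near the tamper on the -y side, so I'll grasp with the jaws closing along x.

>>> {"name": "apply_moves", "arguments": {
  "steps": [
    {"translation": [0.03,0.1,0],"rotation": [0,0,0.075]},
    {"translation": [0.06,0.2,0],"rotation": [0,0,0.15]},
    {"translation": [0.09,0.3,0],"rotation": [0,0,0.225]},
    {"translation": [0.12,0.4,0],"rotation": [0,0,0.3]},
    {"translation": [0.15,0.5,0],"rotation": [0,0,0.375]},
    {"translation": [0.18,0.6,0],"rotation": [0,0,0.45]},
    {"translation": [0.21,0.7,0],"rotation": [0,0,0.525]},
    {"translation": [0.24,0.8,0],"rotation": [0,0,0.6]},
    {"translation": [0.27,0.9,0],"rotation": [0,0,0.675]},
    {"translation": [0.3,1.0,0],"rotation": [0,0,0.75]}
  ],
  "jaw": -1
}}

```text
t: 0.93
eef_pos: [0.332, -0.3727, 0.2263]
ee_rot: [3.141, 0.0, -2.356]
force: [0.2, 0.6, -0.1]
width: 0.0878
gripper_force: 0.0
```

>>> {"name": "apply_moves", "arguments": {
  "steps": [
    {"translation": [0.03,0.1,0],"rotation": [0,0,0.075]},
    {"translation": [0.06,0.2,0],"rotation": [0,0,0.15]},
    {"translation": [0.09,0.3,0],"rotation": [0,0,0.225]},
    {"translation": [0.12,0.4,0],"rotation": [0,0,0.3]},
    {"translation": [0.15,0.5,0],"rotation": [0,0,0.375]},
    {"translation": [0.18,0.6,0],"rotation": [0,0,0.45]},
    {"translation": [0.21,0.7,0],"rotation": [0,0,0.525]},
    {"translation": [0.24,0.8,0],"rotation": [0,0,0.6]},
    {"translation": [0.26,0.9,0],"rotation": [0,0,0.675]},
    {"translation": [0.28,1.0,0],"rotation": [0,0,0.75]}
  ]
}}

```text
t: 1.77
eef_pos: [0.402, -0.1228, 0.2264]
ee_rot: [3.141, 0.0, -1.963]
force: [-0.1, -0.5, 0.2]
width: 0.0877
gripper_force: 0.0
```

>>> {"name": "apply_moves", "arguments": {
  "steps": [
    {"translation": [0.014,0.084,0],"rotation": [0,0,0.09]},
    {"translation": [0.028,0.168,0],"rotation": [0,0,0.18]},
    {"translation": [0.042,0.252,0],"rotation": [0,0,0.27]},
    {"translation": [0.056,0.336,0],"rotation": [0,0,0.36]},
    {"translation": [0.07,0.42,-0.04],"rotation": [0,0,0.45]},
    {"translation": [0.084,0.504,-0.09],"rotation": [0,0,0.54]},
    {"translation": [0.098,0.588,-0.14],"rotation": [0,0,0.63]},
    {"translation": [0.112,0.672,-0.19],"rotation": [0,0,0.72]},
    {"translation": [0.112,0.672,-0.23],"rotation": [0,0,0.75]},
    {"translation": [0.112,0.672,-0.24],"rotation": [0,0,0.75]}
  ]
}}

```text
t: 2.6
eef_pos: [0.4291, 0.0444, 0.1648]
ee_rot: [3.139, -0.001, -1.57]
force: [-1.3, -0.7, -0.6]
width: 0.0879
gripper_force: 0.0
```

```bash
python3 - <<'E'
from h import *
s=get_state(); cm=camera_model("wrist"); im=grab_frame("wrist"); cv2.imwrite("pics/w1.png",im)
print(s['eef_pos'],s['ee_rot'],s['width'],cm['xyz'],cm['rotation'])
E
```

```text
[0.42905772 0.04439463 0.16480377] [ 3.13870225e+00 -1.14255154e-03 -1.57045905e+00] 0.08786904264385123 [ 0.43014204 -0.03263115  0.32275293] [ 2.85204981e+00 -2.83552872e-03 -3.14069282e+00]
```

View pics/w1.png

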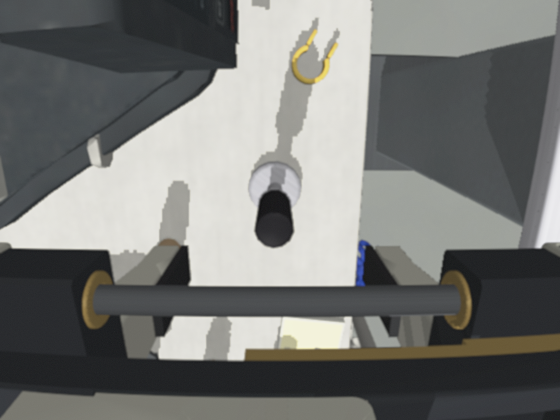

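The wrist view shows the tamper's foot centred at about (275,187) and its grip top at about (274,227), between the fingers in x but offset along the pads. I'll cast these pixels to world points.

```bash
python3 - <<'E'
from h import *
im=cv2.imread("pics/w1.png"); cm=camera_model("wrist")
V=cv2.cvtColor(im,cv2.COLOR_BGR2HSV)[...,2]
c=blob(((V<70)*255).astype(np.uint8),(245,180,305,248)); print(cv2.boundingRect(c))
x,y,w,h=cv2.boundingRect(c)
print(plane([(x+w/2,y+h-w/2)],cm,.12)*1000, plane([(275,162),(275,187),(249,187),(301,187)],cm,.012)*1000)
o,d=ray([(160,238)],cm)
E
```

```text
(256, 190, 37, 57)
[[430.62150593  42.75814069]] [[430.34865834  18.9515968 ]
 [430.39340631  42.25339315]
 [454.44185792  42.20658521]
 [406.33817052  42.28440587]]
```

```bash
python3 - <<'E'
from h import *
def tri(a,ca,b,cb):
    o1,d1=ray([a],camera_model(ca));o2,d2=ray([b],camera_model(cb));d1=d1[0]/np.linalg.norm(d1);d2=d2[0]/np.linalg.norm(d2)
    t=np.linalg.lstsq(np.c_[d1,-d2],o2-o1,rcond=None)[0];p,q=o1+t[0]*d1,o2+t[1]*d2
    print(a,b,np.round((p+q)/2,3),'gap',np.linalg.norm(p-q).round(3))
for s in [(370,88),(435,57),(362,150)]:
    for t in [(443,205),(443,265),(447,202),(450,240)]: tri(s,'scene',t,'top')
tri((435,57),'scene',(237,68),'wrist'); tri((443,265),'top',(237,68),'wrist')
E
```

```text
(370, 88) (443, 205) [ 0.517 -0.019  0.204] gap 0.015
(370, 88) (443, 265) [0.46  0.015 0.247] gap 0.039
(370, 88) (447, 202) [ 0.522 -0.026  0.199] gap 0.015
(370, 88) (450, 240) [ 0.486 -0.007  0.225] gap 0.023
(435, 57) (443, 205) [ 0.455 -0.013  0.308] gap 0.118
(435, 57) (443, 265) [0.415 0.004 0.321] gap 0.065
(435, 57) (447, 202) [ 0.458 -0.018  0.304] gap 0.119
(435, 57) (450, 240) [ 0.434 -0.012  0.31 ] gap 0.083
(362, 150) (443, 205) [ 0.552 -0.076  0.005] gap 0.007
(362, 150) (443, 265) [ 0.475 -0.025  0.082] gap 0.06
(362, 150) (447, 202) [ 0.559 -0.085 -0.005] gap 0.007
(362, 150) (450, 240) [ 0.509 -0.056  0.042] gap 0.041
(435, 57) (237, 68) [ 0.419 -0.041  0.305] gap 0.028
(443, 265) (237, 68) [ 0.457 -0.058  0.044] gap 0.004
```

```bash
python3 - <<'E'
import cv2,numpy as np
a=cv2.imread("pics/top0.png")[150:300,360:560];b=cv2.imread("pics/scene0.png")[40:220,330:490]
f=lambda i:cv2.resize(i,(390,int(390*i.shape[0]/i.shape[1])))
a,b=f(a),f(b);h=max(len(a),len(b));o=np.zeros((h,780,3),np.uint8);o[:len(a),:390]=a;o[:len(b),390:]=b
cv2.imwrite("pics/box.png",cv2.convertScaleAbs(o,alpha=1.6,beta=20))
E
```

```text
(no output)
```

View pics/box.png

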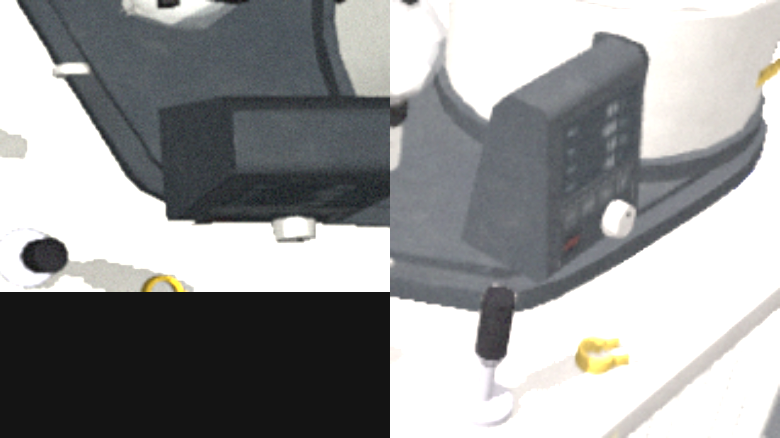

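The box crop shows the control box about 60 mm to the -y side of y=0, with its near face at x≈0.46. With the jaws along x, the gripper body clears it. I'll descend now, keeping the grip high.

>>> {"name": "apply_moves", "arguments": {
  "steps": [
    {"translation": [0.004,-0.006,-0.05],"rotation": [0,0,0]},
    {"translation": [0.004,-0.006,-0.1],"rotation": [0,0,0]},
    {"translation": [0.004,-0.006,-0.15],"rotation": [0,0,0]},
    {"translation": [0.004,-0.006,-0.2],"rotation": [0,0,0]},
    {"translation": [0.004,-0.006,-0.24],"rotation": [0,0,0]},
    {"translation": [0.004,-0.006,-0.28],"rotation": [0,0,0]},
    {"translation": [0.004,-0.006,-0.31],"rotation": [0,0,0]},
    {"translation": [0.004,-0.006,-0.34],"rotation": [0,0,0]},
    {"translation": [0.004,-0.006,-0.34],"rotation": [0,0,0]},
    {"translation": [0.004,-0.006,-0.34],"rotation": [0,0,0]}
  ]
}}

```text
t: 3.48
eef_pos: [0.4311, 0.0422, 0.0816]
ee_rot: [3.141, -0.0, -1.573]
force: [-1.2, -0.1, -0.1]
width: 0.0875
gripper_force: 0.0
```

>>> {"name": "apply_moves", "arguments": {
  "steps": [
    {"translation": [0,0,0],"rotation": [0,0,0]},
    {"translation": [0,0,0],"rotation": [0,0,0]},
    {"translation": [0,0,0],"rotation": [0,0,0]},
    {"translation": [0,0,0],"rotation": [0,0,0]},
    {"translation": [0,0,0],"rotation": [0,0,0]},
    {"translation": [0,0,0],"rotation": [0,0,0]},
    {"translation": [0,0,0],"rotation": [0,0,0]},
    {"translation": [0,0,0],"rotation": [0,0,0]},
    {"translation": [0,0,0],"rotation": [0,0,0]},
    {"translation": [0,0,0],"rotation": [0,0,0]}
  ],
  "jaw": 1,
  "newtons": 25
}}

```text
t: 4.32
eef_pos: [0.4311, 0.0424, 0.0815]
ee_rot: [3.142, -0.0, -1.573]
force: [-0.7, 0.5, 1.0]
width: 0.0268
gripper_force: 0.3
```

>>> {"name": "apply_moves", "arguments": {
  "steps": [
    {"translation": [0,0,0],"rotation": [0,0,0]},
    {"translation": [0,0,0],"rotation": [0,0,0]},
    {"translation": [0,0,0],"rotation": [0,0,0]},
    {"translation": [0,0,0],"rotation": [0,0,0]},
    {"translation": [0,0,0],"rotation": [0,0,0]},
    {"translation": [0,0,0.005],"rotation": [0,0,0]},
    {"translation": [0,0,0.01],"rotation": [0,0,0]},
    {"translation": [0,0,0.02],"rotation": [0,0,0]},
    {"translation": [0,0,0.028],"rotation": [0,0,0]},
    {"translation": [0,0,0.028],"rotation": [0,0,0]}
  ]
}}

```text
t: 5.15
eef_pos: [0.4314, 0.0425, 0.089]
ee_rot: [-3.141, 0.0, -1.573]
force: [0.5, -0.0, -2.3]
width: 0.0254
gripper_force: 25.0
```

>>> {"name": "apply_moves", "arguments": {
  "steps": [
    {"translation": [0.01,0.05,0],"rotation": [0,0,0]},
    {"translation": [0.02,0.11,0],"rotation": [0,0,-0.1]},
    {"translation": [0.035,0.17,0],"rotation": [0,0,-0.2]},
    {"translation": [0.05,0.23,0],"rotation": [0,0,-0.3]},
    {"translation": [0.06,0.29,0],"rotation": [0,0,-0.45]},
    {"translation": [0.075,0.35,0],"rotation": [0,0,-0.6]},
    {"translation": [0.085,0.41,0],"rotation": [0,0,-0.75]},
    {"translation": [0.095,0.46,0],"rotation": [0,0,-0.9]},
    {"translation": [0.105,0.49,0],"rotation": [0,0,-1.0]},
    {"translation": [0.108,0.506,0],"rotation": [0,0,-1.0]}
  ]
}}

```text
t: 5.98
eef_pos: [0.4586, 0.1705, 0.0885]
ee_rot: [-3.141, 0.0, -2.098]
force: [0.0, -0.3, -2.4]
width: 0.0258
gripper_force: 25.0
```

>>> {"name": "apply_moves", "arguments": {
  "steps": [
    {"translation": [0,0,0],"rotation": [0,0,-0.1]},
    {"translation": [0,0,0],"rotation": [0,0,-0.2]},
    {"translation": [0,0,0],"rotation": [0,0,-0.3]},
    {"translation": [0,0,0],"rotation": [0,0,-0.4]},
    {"translation": [0,0,0],"rotation": [0,0,-0.5]},
    {"translation": [0,0,0],"rotation": [0,0,-0.6]},
    {"translation": [0,0,0],"rotation": [0,0,-0.7]},
    {"translation": [0,0,0],"rotation": [0,0,-0.8]},
    {"translation": [0,0,0],"rotation": [0,0,-0.9]},
    {"translation": [0,0,0],"rotation": [0,0,-1.0]}
  ]
}}

```text
t: 6.82
eef_pos: [0.458, 0.1689, 0.0885]
ee_rot: [3.142, -0.0, -2.62]
force: [-0.4, -0.4, -2.9]
width: 0.0256
gripper_force: 25.0
```

>>> {"name": "apply_moves", "arguments": {
  "steps": [
    {"translation": [0,0,0],"rotation": [0,0,-0.1]},
    {"translation": [0,0,0],"rotation": [0,0,-0.2]},
    {"translation": [0,0,0],"rotation": [0,0,-0.3]},
    {"translation": [0,0,0],"rotation": [0,0,-0.4]},
    {"translation": [0,0,0],"rotation": [0,0,-0.5]},
    {"translation": [0,0,0],"rotation": [0,0,-0.58]},
    {"translation": [0,0,0],"rotation": [0,0,-0.58]},
    {"translation": [0,0,0],"rotation": [0,0,-0.58]},
    {"translation": [0,0,0],"rotation": [0,0,-0.58]},
    {"translation": [0,0,0],"rotation": [0,0,-0.58]}
  ]
}}

```text
t: 7.65
eef_pos: [0.4581, 0.1689, 0.0885]
ee_rot: [-3.142, -0.0, -2.922]
force: [0.6, 0.3, -1.8]
width: 0.0255
gripper_force: 25.0
```

```bash
python3 - <<'E'
from h import *
s=get_state(); cm=camera_model("wrist");w=grab_frame("wrist"); a=grab_frame("scene");t=grab_frame("top")
cv2.imwrite("pics/w2.png",w);cv2.imwrite("pics/t2.png",t);cv2.imwrite("pics/s2.png",a)
print(s['eef_pos'],s['ee_rot'],s['force'])
f=lambda i:cv2.resize(i,(400,300))
cv2.imwrite("pics/c2.png",np.vstack([np.hstack([f(w),f(t[120:300,160:400])]),np.hstack([f(a[130:310,180:420]),f(a)])]))
E
```

```text
[0.45806091 0.16891499 0.08853824] [-3.14157166e+00 -5.83843299e-05 -2.92212812e+00] [ 0.61455566  0.28586043 -1.78617116]
```

View pics/c2.png

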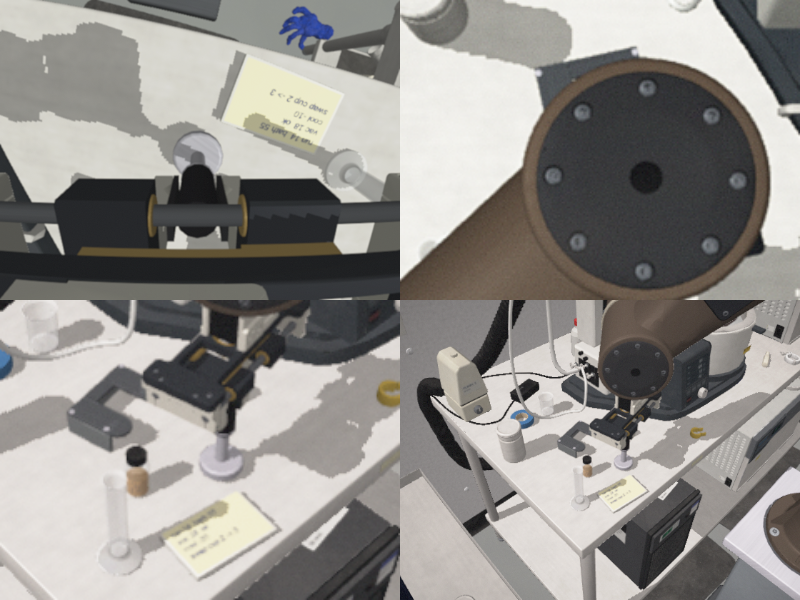

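The tamper hangs upright in the jaws in front of the dock, between the vials and clear of both. In the wrist view its foot is at about (273,214). I'll check its offset from the TCP.

```bash
python3 - <<'E'
from h import *
cm=camera_model("wrist");s=get_state()
e=np.array([np.cos(np.radians(12.4)),np.sin(np.radians(12.4))]);n=np.array([-e[1],e[0]])
O=np.array([.5595,.191])+.046*e
print('O',O)
for p in [plane([(274,214)],cm,.019)[0],s['eef_pos'][:2]]:print(p,'dock x,y mm',1000*(p-O)@e,1000*(p-O)@n)
for f in(.115,.05,0,-.003): print(f, (O+e*(-f)) - s['eef_pos'][:2])
E
```

```text
O [0.60442692 0.20087783]
[0.45615381 0.16717726] dock x,y mm -152.05094132405915 -1.0749331255130774
[0.45809893 0.16892193] dock x,y mm -149.77655944416662 0.21135641949613135
0.115 [0.03401069 0.00726133]
0.05 [0.09749439 0.02121913]
0 [0.146328   0.03195589]
-0.003 [0.14925802 0.0326001 ]
```

>>> {"name": "apply_moves", "arguments": {
  "steps": [
    {"translation": [0.039,0.0086,-0.004],"rotation": [0,0,0]},
    {"translation": [0.078,0.017,-0.008],"rotation": [0,0,0]},
    {"translation": [0.117,0.026,-0.012],"rotation": [0,0,0]},
    {"translation": [0.156,0.034,-0.012],"rotation": [0,0,0]},
    {"translation": [0.195,0.043,-0.012],"rotation": [0,0,0]},
    {"translation": [0.234,0.052,-0.012],"rotation": [0,0,0]},
    {"translation": [0.273,0.06,-0.012],"rotation": [0,0,0]},
    {"translation": [0.312,0.069,-0.012],"rotation": [0,0,0]},
    {"translation": [0.351,0.077,-0.012],"rotation": [0,0,0]},
    {"translation": [0.39,0.086,-0.012],"rotation": [0,0,0]}
  ]
}}

```text
t: 8.63
eef_pos: [0.5566, 0.1905, 0.0855]
ee_rot: [-3.142, -0.0, -2.924]
force: [0.0, -0.4, -3.0]
width: 0.0253
gripper_force: 25.0
```

>>> {"name": "apply_moves", "arguments": {
  "steps": [
    {"translation": [0.02,0.0044,0],"rotation": [0,0,0]},
    {"translation": [0.04,0.0088,0],"rotation": [0,0,0]},
    {"translation": [0.06,0.0132,0],"rotation": [0,0,0]},
    {"translation": [0.08,0.0176,0],"rotation": [0,0,0]},
    {"translation": [0.1,0.022,0],"rotation": [0,0,0]},
    {"translation": [0.12,0.0264,0],"rotation": [0,0,0]},
    {"translation": [0.135,0.03,0],"rotation": [0,0,0]},
    {"translation": [0.15,0.033,0],"rotation": [0,0,0]},
    {"translation": [0.164,0.036,0],"rotation": [0,0,0]},
    {"translation": [0.164,0.036,0],"rotation": [0,0,0]}
  ]
}}

```text
t: 9.47
eef_pos: [0.5972, 0.1996, 0.0855]
ee_rot: [-3.142, 0.0, -2.924]
force: [0.1, 0.1, -2.1]
width: 0.0259
gripper_force: 25.0
```

```bash
python3 - <<'E'
from h import *
s=get_state(); w=grab_frame("wrist"); a=grab_frame("scene")
print(s['eef_pos'],s['force'],s['moment'])
f=lambda i:cv2.resize(i,(400,300))
cv2.imwrite("pics/c3.png",np.hstack([f(w),f(a[130:265,190:370])]))
E
```

```text
[0.59724244 0.19957017 0.08554004] [ 0.07009556  0.07181134 -2.1055425 ] [ 0.02656811 -0.03619681 -0.04757152]
```

View pics/c3.png

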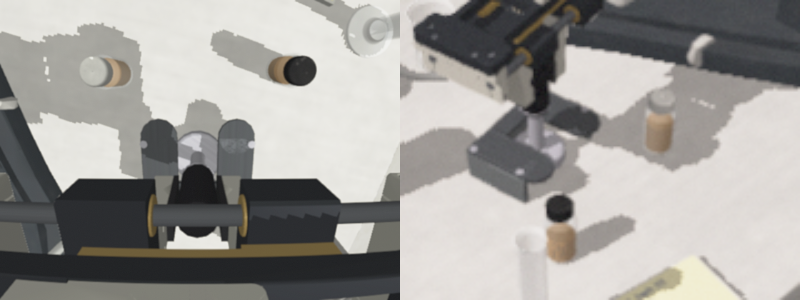

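The wrist view shows the stem centred between the tines, both vials standing. Next I advance 5 mm, lower to the table, then check the force.

>>> {"name": "apply_moves", "arguments": {
  "steps": [
    {"translation": [0.004,0.001,0],"rotation": [0,0,0]},
    {"translation": [0.008,0.002,0],"rotation": [0,0,0]},
    {"translation": [0.012,0.003,0],"rotation": [0,0,0]},
    {"translation": [0.016,0.004,0],"rotation": [0,0,0]},
    {"translation": [0.02,0.0045,0],"rotation": [0,0,0]},
    {"translation": [0.02,0.0045,-0.004],"rotation": [0,0,0]},
    {"translation": [0.02,0.0045,-0.008],"rotation": [0,0,0]},
    {"translation": [0.02,0.0045,-0.012],"rotation": [0,0,0]},
    {"translation": [0.02,0.0045,-0.014],"rotation": [0,0,0]},
    {"translation": [0.02,0.0045,-0.015],"rotation": [0,0,0]}
  ]
}}

```text
t: 10.4
eef_pos: [0.6015, 0.2005, 0.0816]
ee_rot: [-3.142, -0.0, -2.924]
force: [-0.0, -0.0, -2.0]
width: 0.0255
gripper_force: 25.0
```

>>> {"name": "apply_moves", "arguments": {
  "steps": [
    {"translation": [0,0,-0.001],"rotation": [0,0,0]},
    {"translation": [0,0,-0.002],"rotation": [0,0,0]},
    {"translation": [0,0,-0.003],"rotation": [0,0,0]},
    {"translation": [0.002,0.0005,-0.003],"rotation": [0,0,0]},
    {"translation": [0.004,0.001,-0.003],"rotation": [0,0,0]},
    {"translation": [0.006,0.0015,-0.003],"rotation": [0,0,0]},
    {"translation": [0.008,0.002,-0.003],"rotation": [0,0,0]},
    {"translation": [0.01,0.002,-0.003],"rotation": [0,0,0]},
    {"translation": [0.01,0.002,-0.003],"rotation": [0,0,0]},
    {"translation": [0.01,0.002,-0.003],"rotation": [0,0,0]}
  ]
}}

```text
t: 11.23
eef_pos: [0.6036, 0.2009, 0.0818]
ee_rot: [-3.142, -0.001, -2.923]
force: [-5.4, -0.6, 8.2]
width: 0.0253
gripper_force: 25.0
```

The tamper is down on the table (8 N up), with its foot about 2 mm from the stop. Releasing now.

>>> {"name": "apply_moves", "arguments": {
  "steps": [
    {"translation": [0,0,0],"rotation": [0,0,0]},
    {"translation": [0,0,0],"rotation": [0,0,0]},
    {"translation": [0,0,0],"rotation": [0,0,0]},
    {"translation": [0,0,0],"rotation": [0,0,0]},
    {"translation": [0,0,0],"rotation": [0,0,0]},
    {"translation": [0,0,0],"rotation": [0,0,0]},
    {"translation": [0,0,0],"rotation": [0,0,0]},
    {"translation": [0,0,0],"rotation": [0,0,0]},
    {"translation": [0,0,0],"rotation": [0,0,0]},
    {"translation": [0,0,0],"rotation": [0,0,0]}
  ],
  "jaw": -0.2
}}

```text
t: 12.07
eef_pos: [0.6041, 0.201, 0.081]
ee_rot: [3.142, -0.0, -2.924]
force: [0.6, -0.1, 0.2]
width: 0.0526
gripper_force: 0.0
```

>>> {"name": "apply_moves", "arguments": {
  "steps": [
    {"translation": [0,0,0.03],"rotation": [0,0,0]},
    {"translation": [0,0,0.07],"rotation": [0,0,0]},
    {"translation": [0,0,0.12],"rotation": [0,0,0]},
    {"translation": [0,0,0.18],"rotation": [0,0,0]},
    {"translation": [0,0,0.25],"rotation": [0,0,0]},
    {"translation": [0,0,0.32],"rotation": [0,0,0]},
    {"translation": [0,0,0.4],"rotation": [0,0,0]},
    {"translation": [0,0,0.46],"rotation": [0,0,0]},
    {"translation": [0,0,0.5],"rotation": [0,0,0]},
    {"translation": [0,0,0.5],"rotation": [0,0,0]}
  ]
}}

```text
t: 12.9
eef_pos: [0.6053, 0.2016, 0.2096]
ee_rot: [3.14, 0.005, -2.923]
force: [0.7, 0.2, -0.4]
width: 0.0524
gripper_force: 0.0
```

```bash
python3 - <<'E'
from h import *
s=get_state(); cm=camera_model("wrist");w=grab_frame("wrist"); a=grab_frame("scene")
cv2.imwrite("pics/w4.png",w)
print(s['eef_pos'],s['force'],s['width'],s['t'])
f=lambda i:cv2.resize(i,(400,300))
cv2.imwrite("pics/c4.png",np.hstack([f(w),f(a[130:265,190:370])]))
E
```

```text
[0.60529522 0.20156707 0.20958117] [ 0.68593817  0.21572066 -0.39523517] 0.05241492853827742 12.9
```

View pics/c4.png

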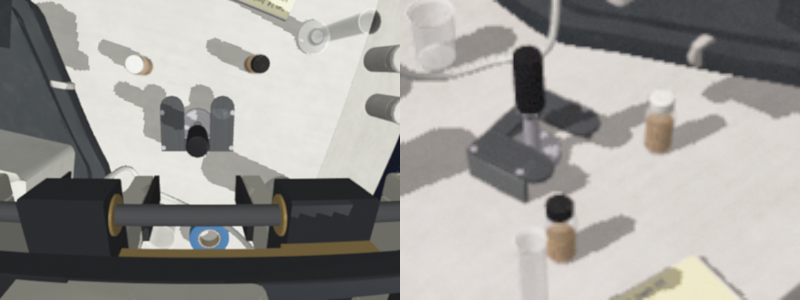

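The tamper stands upright and centred in the slot, with both vials standing and the gripper clear. I'll check its grip-top position, pixel (276,203) in the wrist view, against the dock, then hand in.

```bash
python3 - <<'E'
from h import *
cm=camera_model("wrist"); e=np.array([np.cos(np.radians(12.4)),np.sin(np.radians(12.4))]);n=np.array([-e[1],e[0]]);O=np.array([.6044,.2009])
V=cv2.cvtColor(cv2.imread("pics/w4.png"),cv2.COLOR_BGR2HSV)[...,2]
x,y,w,h=cv2.boundingRect(blob(((V<55)*255).astype(np.uint8),(250,165,300,230)));print(x,y,w,h)
for px,z in [((x+w/2,y+h-w/2),.12),((241,136),.033),((311,136),.033)]:
    p=plane([px],cm,z)[0]; print(px,'dock mm',1000*(p-O)@e,1000*(p-O)@n)
E
```

```text
261 176 31 43
(276.5, 203.5) dock mm -5.297312899083392 0.7824557759998894
(241, 136) dock mm -46.163209401572196 -32.8146184158358
(311, 136) dock mm -46.29067701569554 33.45645017704444
```

```bash
python3 -c "
from station import *
print(job_done())"
```

```text
the job is handed in; nothing more can be done
None
```

The tamper is standing upright in its dock, an estimated 2–5 mm from the stop and within about 1 mm of the slot's middle line; both vials are still standing, and I handed the job in at about 13 s, though no verdict was returned.

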